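# Eject a bearing ball into its carrying tray and hold it over the inspection light

## Task

Press the red tab of the spring ejector fully home so that the steel ball drops into the pocket of the tray, and let the slide spring back. Then lift the tray by its yellow fin and carry it, always close to level so that the ball stays in its pocket, to the white inspection disc. Finish while still holding it there, level and still, with the pocket over the middle of the disc and the tray's underside about 10 cm above it; leave the other things on the bench where they are.

Things in the scene. Friction and masses are not known exactly. Their poses are not given: they have to be found in the camera images.
- nest: Fixed blue ball ejector: base 70 x 84 x 8 mm (x -50 to +20), channel 23 mm wide between 10 mm walls (x -22 to +20, top at 30 mm). Origin on the bench below the ball's resting place, z up, x the way the slide pushes. The steel channel floor rises 5 deg to an open edge at x = +20 mm, 14 mm high; beyond it the ball drops into the tray's pocket. Position and yaw vary.
- ejector (a joint): Spring slide of the ejector, in m: 0 at rest, 0.028 fully pressed; it moves level along the nest's +x, and its nose (16 mm wide) pushes the ball. Spring: 3 N at rest to 7 N fully pressed; springs back when let go.
- tab (a point): Centre of the back face (the face to press, looking to the nest's -x) of the slide's red tab, 48 mm above the bench. The tab is an upright plate 8 mm thick, 40 mm wide, 12 to 62 mm above the bench, pressed level along the nest's +x. At rest this point lies at nest x = -63 mm; nothing stands behind it.
- tray: Loose aluminium tray, about 160 g, plate 120 x 60 x 5 mm. Origin under the middle of the plate, z up. It stands on the bench, its -x end 2 mm from the ejector's exit edge and its x along the nest's x (origin at nest x = +82 mm). At its -x end is the square pocket, at x -7 to +23 mm an upright yellow fin.
- pocket (a point): Middle of the tray's pocket, where the ball's centre is when the ball lies in the middle: tray x = -39 mm, 15 mm above the underside. The pocket is 36 x 36 mm inside with a dark floor and a rim 6 mm high, 3 mm thick.
- fin_top (a point): Middle of the top of the yellow fin, the tray's handle: tray x = +8 mm, 75 mm above the underside. The fin is 30 mm long along the tray's x, 14 mm thick along its y and 70 mm high, solid, near the tray's centre of mass; grip it across its 14 mm.
- ball_center (a point): Centre of the steel bearing ball, 20 mm across, 33 g, loose; at the start in the ejector's channel against the slide's nose.
- disc_top (a point): Middle of the top of the fixed round inspection light: black housing 110 mm across, white face 96 mm across, top 12 mm above the bench. It may lie to the right or left, the ejector on the other side.
- cup: Small brass cup, 34 mm across, 35 mm high, standing between ejector and disc; origin under its middle. Leave it alone.
- dish: Flat steel dish, 110 mm across, 22 mm high, beyond the work area; leave it alone.
- screwdriver: Screwdriver with orange handle lying on the bench near the robot, right; leave it alone.
- wrench: Steel wrench lying on the bench near the robot, left; leave it alone.
- oil: Green oil bottle, 52 mm across, 130 mm high, at the far right; leave it alone.
- mug: Blue mug, 76 mm across, 85 mm high, at the far left; leave it alone.
Mind the look-alikes: they are no part of the job. Of the things that look like the part that bears disc_top, the larger one is meant. There is more than one size of the tray; the one meant has the size given above.

How it is judged:
By the outcome, as a careful person would: the job done as asked, in the order asked, and still so for the second after the job is handed in, while the arm keeps its last pose, push and grip.
It also fails if it takes over 61 s, if anything falls off the work surface, if the arm or the gripper's body presses on something with over 40 N, if the wrist force passes 120 N, or if a joint passes its speed limit or range.

## Robot

A 6-joint arm with a two-finger parallel gripper is mounted at the origin on the work surface. World frame = base frame: x ahead of the robot, y to its left, z up, the work surface at z = 0. Lengths are in m, angles in rad, forces in N, time in s.
With the tool pointing down it reaches from about 0.35 to 0.775 m from the base axis. Payload 5.5 kg.
Tool frame: the origin (TCP) lies midway between the tips of the shut fingers; the grasp point (between the pads) lies 19 mm behind it (env.hold_point_z is the distance from the TCP to the grasp point, in m); z points along the fingers, y is the line along which they close (so a half turn about z gives the same grasp; the last joint's range is limited). The gripper opens to 85 mm and grips with 20 to 120 N. Pads are 22 mm wide; open, the fingers measure 114 mm over their backs; the gripper's body (76 mm by 85 mm) begins 54 mm behind the grasp point. The pads swing forward as they close: fully open they stand 13 mm farther back than shut.
Start: joints at [-1.47, 0.313, 0.046, 1.304, 0, 1.431], TCP at [0.137, -0.558, 0.231] pointing down, gripper open.
Joint ranges: [-2.76, 2.76], [-0.86, 1.69], [-1.03, 1.26], [-2.2, 2.34], [-1.47, 1.5], [-3.14, 3.14]. Speed limits (rad/s): [2.57, 2.57, 3.14, 3.14, 3.14, 3.14].

## Interface

Orientations are given as a unit quaternion [w, x, y, z].
In Python, from workcell import env, read_camera gives the robot as it stands. The module is installed in compiled form; this text tells all that it offers.
- The arm moves only by the tool carry_out, never from a script. Its argument "moves" is a list of rows, each an object of numbers: "tx", "ty", "tz": the shift along the world's x, y, z in cm; "wx", "wy", "wz": the turn, a rotation vector about the world's x, y, z in rad; "claw": the closure, from -1 (fully open) to 1 (shut). A call has 1 to 8 rows; each row shifts and turns the commanded pose from where the row before left it; what a row does not reach is not made up. A row lasts 1/8 s, in which the tool goes at most 62.5 mm and 10.7 degrees, less where a joint would pass 70% of its speed; a pose out of reach is approached as far as the arm can. A call is refused whole if a number of a shift passes 6.25 or a number of a turn 0.188, either way. A call with a gripper value outside its range is refused whole. The fingers move at their own pace and stop on an object; "newtons" is the grip in N (left out, the last holds). Time passes only in rows, so rows that do not move let the fingers close. It gives the time, the measured TCP pose, the force, the opening and the grip force at its end, in the units of the state.
- env.get_state(): the state, without advancing time (a new reading comes with each control period).
- read_camera(name): name is "scene" or "top" or "wrist"; returns a dict with "image" (400x640x3 uint8, blue, green, red), "z_map" (400x640 float32, m along the optical axis (not along the pixel's ray), 0 where there is no reading), "fx", "fy", "cx", "cy" (pixels), "camera_from_world" (4x4, takes a point from world to camera coordinates); the wrist camera has in their place "hand_eye" (4x4, takes a point from camera to tool coordinates, whose origin is the TCP and whose axes are the flange's). Camera axes: x right, y down, z forward; pixel columns grow to the right and rows downward; lengths in m; the calibration is good to about 2 mm. A picture is of the moment at which its call begins: read the wrist's pose just before it.
- env.hand_in(): hands the job in; it is judged then, once.
The state is a dict: "clock": time; "joint_pos": joint angles; "qvel": joint speeds; "tau": joint torques, N m; "tcp_pos": TCP position; "orientation": TCP orientation; "wrist_force": force on the tool from outside, world axes, zero at the start; "ft_torque": the same for the moment, N m; "finger_gap": finger opening in m; "grip_force": force on a finger pad.
Only numpy, scipy, OpenCV 4.12 (cv2) and the standard library are available. Lean on these libraries where they do the work, as an engineer would, in place of code of your own. Each camera call takes 0.05 s, during which the arm holds its last target. There are 200 camera calls.

## Working session

There is one attempt and no reset: what is moved stays moved. The work goes in short steps, Python scripts to look and compute and a tool call to move; the robot and the scene stay as the last step left them, time stands still between calls to the robot, and variables do not carry over. Pictures are saved under pics/ and viewed, at most 10 in all, crops included, and the job is handed in when it is done.

Besides the shell and the picture viewer there is one more tool, called after "Emit:" in YAML: its name, and indented under it one key for each argument. carry_out: Moves the arm, as the interface text tells. Its arguments: {"type":"object","properties":{"moves":{"type":"array","items":{"type":"object","properties":{"tx":{"type":"number"},"ty":{"type":"number"},"tz":{"type":"number"},"wx":{"type":"number"},"wy":{"type":"number"},"wz":{"type":"number"},"claw":{"type":"number"}}}},"newtons":{"type":"number"}},"required":["moves"]}

```bash
mkdir -p pics; cat > h.py <<'E'
import numpy as np, cv2
from workcell import env, read_camera
from scipy.spatial.transform import Rotation as R
def save(n):
    out={}
    for c in n:
        d=read_camera(c); out[c]=d
        np.savez('pics/%s.npz'%c,**{k:np.asarray(v) for k,v in d.items()})
    return out
def cloud(d):
    z=d['z_map'];v,u=np.mgrid[:400,:640]
    p=np.stack([(u-d['cx'])/d['fx']*z,(v-d['cy'])/d['fy']*z,z],-1)
    T=np.linalg.inv(d['camera_from_world'])
    return p@T[:3,:3].T+T[:3,3]
E
python3 - <<'E'
from h import *
o=save(['scene','top'])
for c in o:
    cv2.imwrite(f'pics/{c}1.png',o[c]['image'])
    print(c,o[c]['camera_from_world'],o[c]['fx'])
print(env.get_state())
E
```

```text
scene [[-0.73791164  0.67480533  0.01114404  0.39193085]
 [ 0.36438018  0.41224633 -0.83503296 -0.15269879]
 [-0.56807878 -0.61211987 -0.55008705  1.49765355]
 [ 0.          0.          0.          1.        ]] 475.0161776147027
top [[-2.61417877e-02 -9.99632954e-01 -7.11085847e-03  1.35482993e-02]
 [-9.69423811e-01  2.70867020e-02 -2.43892979e-01  5.64498771e-01]
 [ 2.43996069e-01  5.17637027e-04 -9.69776083e-01  9.77164081e-01]
 [ 0.00000000e+00  0.00000000e+00  0.00000000e+00  1.00000000e+00]] 475.83546708249224
{'clock': 0.1, 'joint_pos': array([-1.46958039e+00,  3.13950939e-01,  4.50767405e-02,  1.30361160e+00,
       -1.53368452e-05,  1.43122735e+00]), 'qvel': array([-5.10672799e-04, -2.50700185e-03,  3.16120764e-03, -8.19412331e-04,
       -7.05108068e-06,  8.59727403e-04]), 'tau': array([ 3.07084425e-03, -4.81727636e+01,  2.99243027e+01,  1.28144937e-02,
       -6.92015942e-05,  6.18720264e-06]), 'tcp_pos': array([ 0.137073  , -0.55794025,  0.23047698]), 'orientation': array([-8.44726224e-04,  9.92761222e-01,  1.20101798e-01,  8.53106531e-06]), 'wrist_force': array([ 0.35279876,  0.0006213 , -0.02580547]), 'ft_torque': array([-0.04926759, -0.01942602,  0.01615824]), 'grip_force': 0.0, 'finger_gap': 0.08542720476492771}
```

View pics/top1.png

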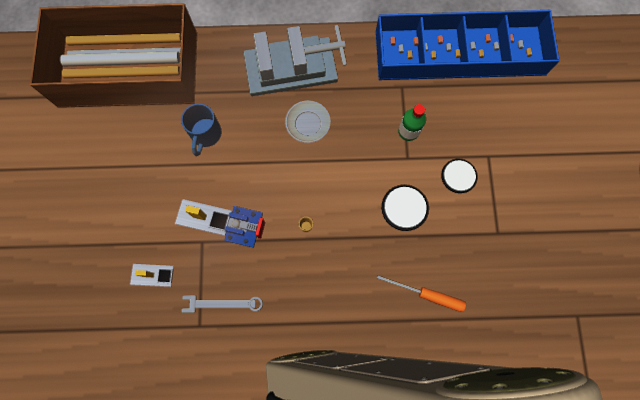

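View pics/scene1.png

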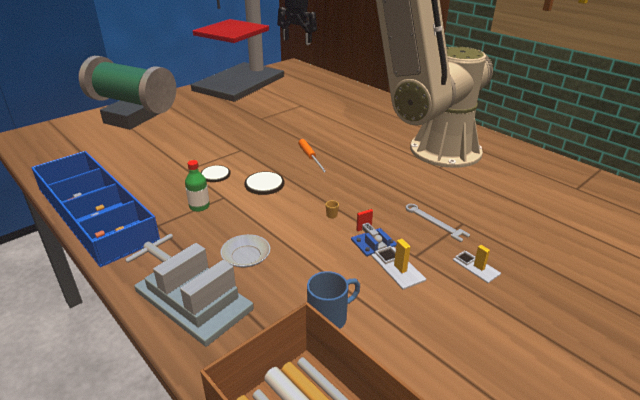

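Top view: trays at (203,216), joined to the blue ejector (245,226) with its red tab (261,228), and a small look-alike at (152,275). White discs at (405,207), large, and (459,175), small. The cup is at (306,224). I choose the tray next to the ejector and the large disc.

```bash
python3 - <<'E'
from h import *
for c in ['scene','top']:
    d=dict(np.load(f'pics/{c}.npz')); P=cloud(d); hsv=cv2.cvtColor(d['image'],cv2.COLOR_BGR2HSV)
    H,S,V=[hsv[...,i].astype(int) for i in range(3)]
    ok=(d['z_map']>0)&(P[...,0]>.25)&(P[...,0]<.75)&(abs(P[...,1])<.5)
    M={'yellow':(H>18)&(H<30)&(S>180)&(V>130)&(P[...,2]>.015),'red':((H<5)|(H>175))&(S>170)&(V>90),'blue':(H>105)&(H<125)&(S>120)&(V>60),'white':(S<40)&(V>200)&(P[...,2]<.03),'plate':(S<60)&(V>120)&(P[...,1]>.1)&(P[...,2]<.03)}
    for n,m in M.items():
        k,l,st,_=cv2.connectedComponentsWithStats((m&ok).astype(np.uint8))
        for i in range(1,k):
            if st[i,4]>25:
                q=P[l==i]; z=q[:,2]; t=q[z>np.percentile(z,95)-.004]
                r=cv2.minAreaRect((q[:,:2]*1000).astype(np.float32))
                v,u=np.nonzero(l==i)
                print(c,n,st[i],'px',u.mean().round(1),v.mean().round(1),'med',np.median(q,0).round(4),'z5-95',np.percentile(z,[2,50,98]).round(3),'top',t.mean(0).round(4),'rect',np.round(r[0]),np.round(r[1]),round(r[2],1))
# crop
i=[np.load(f'pics/{c}.npz')['image'] for c in ('top','scene')]
a=cv2.resize(i[0][190:260,120:280],None,fx=4,fy=4,interpolation=2)
b=cv2.resize(i[1][200:295,340:500],None,fx=4,fy=4,interpolation=2)[:320]
cv2.imwrite('pics/crop1.png',np.vstack([a,b]))
E
```

```text
scene yellow [397 239  13  32 167] px 404.4 252.0 med [0.5477 0.2775 0.067 ] z5-95 [0.017 0.067 0.078] top [0.5462 0.2659 0.0759] rect [544. 266.] [32. 16.] 74.5
scene yellow [478 245  12  22  77] px 484.5 252.6 med [0.4137 0.3846 0.0568] z5-95 [0.018 0.057 0.061] top [0.413  0.3763 0.0586] rect [412. 376.] [23. 14.] 77.7
scene red [188 160  10  10  61] px 193.3 164.1 med [ 0.7425 -0.2271  0.1293] z5-95 [0.118 0.129 0.134] top [ 0.7412 -0.2326  0.1318] rect [ 741. -235.] [28. 18.] 89.1
scene red [357 209  16  22 204] px 363.9 218.1 med [0.5113 0.1228 0.0476] z5-95 [0.019 0.048 0.064] top [0.5078 0.1221 0.0626] rect [508. 122.] [10. 42.] 80.5
scene blue [377 229  14  12  62] px 383.6 234.2 med [0.5064 0.1824 0.031 ] z5-95 [0.027 0.031 0.034] top [0.5059 0.1824 0.0315] rect [500. 169.] [70. 14.] 66.1
scene blue [352 233  26  22 232] px 364.5 242.6 med [0.5448 0.161  0.01  ] z5-95 [0.006 0.01  0.033] top [0.5384 0.1739 0.0311] rect [543. 157.] [71. 36.] 68.8
scene white [202 166  26  13 265] px 214.8 171.9 med [ 0.6255 -0.3452  0.0109] z5-95 [0.008 0.011 0.014] top [ 0.6256 -0.3446  0.0
[... 3054 characters left out ...]
op [0.5408 0.2593 0.0075] rect [541. 260.] [125.  61.] 75.3
top plate [225 216  14  12  80] px 231.2 222.4 med [0.5218 0.1912 0.0139] z5-95 [0.008 0.014 0.03 ] top [0.5182 0.1807 0.0279] rect [523. 187.] [31. 24.] 72.9
top plate [238 220  18  11  75] px 245.8 225.3 med [0.5136 0.1563 0.0281] z5-95 [0.01  0.028 0.03 ] top [0.5131 0.1534 0.0284] rect [515. 153.] [43. 20.] 76.9
top plate [130 264  44  23 593] px 149.1 275.2 med [0.4061 0.3764 0.0031] z5-95 [-0.002  0.003  0.01 ] top [0.4108 0.3734 0.0052] rect [410. 372.] [96. 47.] 85.6
top plate [182 295  80  18 696] px 219.2 303.4 med [0.3426 0.2183 0.0063] z5-95 [0.002 0.006 0.011] top [0.3428 0.2185 0.0078] rect [343. 211.] [178.  37.] 89.1
```

View pics/crop1.png

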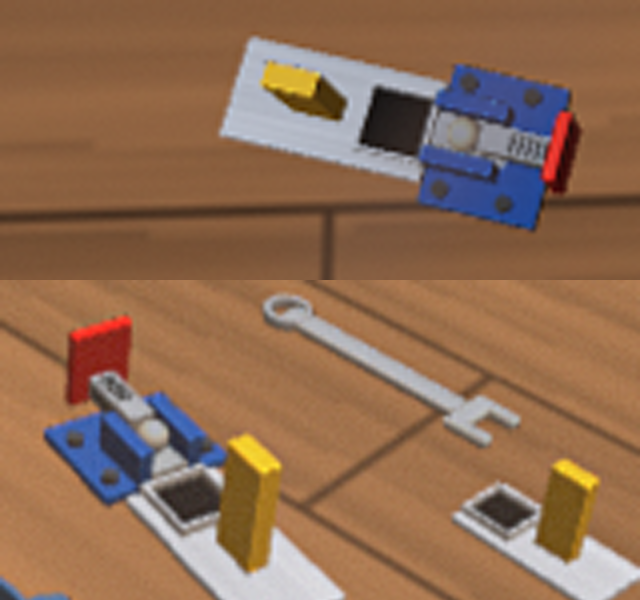

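The crop confirms my choice. The big tray (measured 125 x 61 mm, next to the ejector's exit) has its pocket nearest the ball, with the red tab at the far right end. The small tray measures about 96 x 47 mm.

Measured points:
- Nest yaw is about 75.2°.
- The nest is at about (0.520, 0.180) and the fin top at (0.543, 0.266, 0.075).
- The tab is at (0.504, 0.119) and the disc at (0.551, -0.2115, 0.012).

Heights and sizes match the text.

Emit:
carry_out:
  moves:
    - {"tx": 4.4,"ty": 3.3,"wz": 0.134,"claw": 1}
    - {"tx": 4.4,"ty": 3.3,"wz": 0.134,"claw": 1}
    - {"tx": 4.4,"ty": 3.3,"wz": 0.134,"claw": 1}
    - {"tx": 4.4,"ty": 3.3,"wz": 0.134,"claw": 1}
    - {"tx": 4.4,"ty": 3.3,"wz": 0.134,"claw": 1}
    - {"tx": 4.4,"ty": 3.3,"wz": 0.134,"claw": 1}
    - {"tx": 1,"ty": 4.9,"wz": 0.134,"claw": 1}
    - {"tx": 1,"ty": 4.9,"wz": 0.134,"claw": 1}

```text
invalid input at $.moves[0]: expected keys tx, ty, tz, wx, wy, wz, claw
```

Emit:
carry_out:
  moves:
    - {"tx": 1,"ty": 4.9}
    - {"tx": 1,"ty": 4.9}
    - {"tx": 1,"ty": 4.9}
    - {"tx": 1,"ty": 4.9}
    - {"tx": 1,"ty": 4.9}
    - {"tx": 1,"ty": 4.9}
    - {"tx": 0}
    - {"tx": 0}

```text
invalid input at $.moves[0]: expected keys tx, ty, tz, wx, wy, wz, claw
```

Emit:
carry_out:
  moves:
    - {"tx": 4.4,"ty": 3.3,"tz": 0,"wx": 0,"wy": 0,"wz": 0.134,"claw": 1}
    - {"tx": 4.4,"ty": 3.3,"tz": 0,"wx": 0,"wy": 0,"wz": 0.134,"claw": 1}
    - {"tx": 4.4,"ty": 3.3,"tz": 0,"wx": 0,"wy": 0,"wz": 0.134,"claw": 1}
    - {"tx": 4.4,"ty": 3.3,"tz": 0,"wx": 0,"wy": 0,"wz": 0.134,"claw": 1}
    - {"tx": 4.4,"ty": 3.3,"tz": 0,"wx": 0,"wy": 0,"wz": 0.134,"claw": 1}
    - {"tx": 4.4,"ty": 3.3,"tz": 0,"wx": 0,"wy": 0,"wz": 0.134,"claw": 1}
    - {"tx": 1,"ty": 4.9,"tz": 0,"wx": 0,"wy": 0,"wz": 0.134,"claw": 1}
    - {"tx": 1,"ty": 4.9,"tz": 0,"wx": 0,"wy": 0,"wz": 0.134,"claw": 1}
  newtons: 40

```text
clock: 1.1
tcp_pos: [0.4215, -0.2607, 0.2306]
orientation: [-0.001, 0.791, 0.612, -0.0]
wrist_force: [-0.1, -0.5, 0.8]
finger_gap: 0.0002
grip_force: 0.0
```

Emit:
carry_out:
  moves:
    - {"tx": 1,"ty": 4.9,"tz": 0,"wx": 0,"wy": 0,"wz": 0,"claw": 1}
    - {"tx": 1,"ty": 4.9,"tz": 0,"wx": 0,"wy": 0,"wz": 0,"claw": 1}
    - {"tx": 1,"ty": 4.9,"tz": 0,"wx": 0,"wy": 0,"wz": 0,"claw": 1}
    - {"tx": 1,"ty": 4.9,"tz": 0,"wx": 0,"wy": 0,"wz": 0,"claw": 1}
    - {"tx": 1,"ty": 4.9,"tz": 0,"wx": 0,"wy": 0,"wz": 0,"claw": 1}
    - {"tx": 1,"ty": 4.9,"tz": 0,"wx": 0,"wy": 0,"wz": 0,"claw": 1}
    - {"tx": 0,"ty": 0,"tz": 0,"wx": 0,"wy": 0,"wz": 0,"claw": 1}
    - {"tx": 0,"ty": 0,"tz": 0,"wx": 0,"wy": 0,"wz": 0,"claw": 1}

```text
clock: 2.1
tcp_pos: [0.4808, 0.0315, 0.231]
orientation: [-0.0, 0.792, 0.611, -0.0]
wrist_force: [-0.4, 0.5, -0.4]
finger_gap: 0.0004
grip_force: 0.0
```

```bash
cat >> h.py <<'E'
def wrist():
    s=env.get_state(); d=read_camera('wrist')
    w,x,y,z=s['orientation']; T=np.eye(4); T[:3,:3]=R.from_quat([x,y,z,w]).as_matrix(); T[:3,3]=s['tcp_pos']
    d['camera_from_world']=np.linalg.inv(T@d['hand_eye'])
    return d
def seg(d):
    P=cloud(d); hsv=cv2.cvtColor(d['image'],cv2.COLOR_BGR2HSV)
    H,S,V=[hsv[...,i].astype(int) for i in range(3)]
    ok=(d['z_map']>0)&(P[...,0]>.25)&(P[...,0]<.75)&(abs(P[...,1])<.5)
    M={'yellow':(H>18)&(H<30)&(S>180)&(V>130)&(P[...,2]>.015),'red':((H<5)|(H>175))&(S>170)&(V>90),'white':(S<40)&(V>200)&(P[...,2]<.03),'plate':(S<60)&(V>120)&(P[...,2]<.014)}
    for n,m in M.items():
        k,l,st,_=cv2.connectedComponentsWithStats((m&ok).astype(np.uint8))
        for i in range(1,k):
            if st[i,4]>150:
                q=P[l==i]; z=q[:,2]; t=q[z>np.percentile(z,95)-.004]
                r=cv2.minAreaRect((q[:,:2]*1000).astype(np.float32)); r2=cv2.minAreaRect((t[:,:2]*1000).astype(np.float32))
                print(n,st[i],'z',np.percentile(z,[2,50,98]).round(3),'top',t.mean(0).round(4),np.round(r2[0]),np.round(r2[1]),round(r2[2],1),'rect',np.round(r[0]),np.round(r[1]),round(r[2],1))
E
python3 - <<'E'
from h import *
d=wrist(); seg(d); cv2.imwrite('pics/w1.png',d['image'])
E
```

```text
red [624 361  16  30 316] z [0.117 0.128 0.132] top [ 0.7327 -0.2319  0.1305] [ 732. -234.] [25. 10.] 89.6 rect [ 735. -232.] [25. 16.] 64.2
white [399 292  52  34 779] z [0.011 0.013 0.014] top [ 0.5728 -0.1899  0.0129] [ 574. -188.] [28. 87.] 42.9 rect [ 574. -188.] [28. 87.] 42.9
plate [ 127    0   61  120 1928] z [0.006 0.008 0.009] top [0.3421 0.1828 0.0076] [345. 180.] [120.  31.] 84.2 rect [345. 180.] [119.  34.] 82.1
plate [ 538   86   27   74 1093] z [0.005 0.01  0.014] top [0.7354 0.0084 0.012 ] [736.   9.] [81. 28.] 90.0 rect [736.   9.] [81. 28.] 90.0
plate [398 292  54  34 833] z [0.011 0.013 0.014] top [ 0.5728 -0.1901  0.0128] [ 574. -189.] [30. 88.] 43.9 rect [ 574. -189.] [30. 88.] 43.9
```

View pics/w1.png

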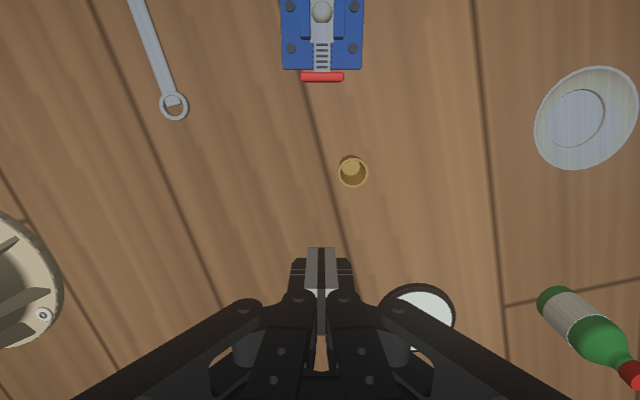

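The wrist view shows the red tab at (322,77), in line with the fingers at (320,265). The cup (352,171) lies just right of that line. I'll locate both precisely.

```bash
python3 - <<'E'
from h import *
d=wrist(); P=cloud(d)
hsv=cv2.cvtColor(d['image'],cv2.COLOR_BGR2HSV);H,S,V=[hsv[...,i].astype(int) for i in range(3)]
m=np.zeros((400,640),bool); m[60:95,290:360]=1
m&=((H<8)|(H>172))&(S>140)
q=P[m];print(m.sum(),q.min(0),q.max(0),q.mean(0)); t=q[q[:,2]>.055]; print(cv2.minAreaRect((t[:,:2]*1000).astype(np.float32)),t.mean(0))
q=P[150:192,330:375].reshape(-1,3); q=q[q[:,2]>.025]; print('cup',q.min(0),q.max(0),(q.min(0)+q.max(0))/2)
m=np.zeros((400,640),bool); m[0:72,270:370]=1; m&=(H>105)&(H<125)&(S>120)
q=P[m]; print('blue',cv2.minAreaRect((q[:,:2]*1000).astype(np.float32)))
E
```

```text
405 [0.48536297 0.11024024 0.0013217 ] [0.52887391 0.1297052  0.37441153] [0.50412264 0.1212669  0.06312296]
((503.43756103515625, 117.63080596923828), (15.445826530456543, 38.21953582763672), 73.32266235351562) [0.50417086 0.121335   0.06403617]
cup [0.49618353 0.00350496 0.02500137] [0.52876207 0.11024024 0.37441153] [0.5124728  0.0568726  0.19970645]
blue ((512.6598510742188, 150.66510009765625), (84.01981353759766, 82.51519775390625), 75.35172271728516)
```

Emit:
carry_out:
  moves:
    - {"tx": 0.7,"ty": 2.6,"tz": 0,"wx": 0,"wy": 0,"wz": 0,"claw": 1}
    - {"tx": 0.7,"ty": 2.6,"tz": 0,"wx": 0,"wy": 0,"wz": 0,"claw": 1}
    - {"tx": 0,"ty": 0,"tz": -4,"wx": 0,"wy": 0,"wz": 0,"claw": 1}
    - {"tx": 0,"ty": 0,"tz": -5,"wx": 0,"wy": 0,"wz": 0,"claw": 1}
    - {"tx": 0,"ty": 0,"tz": -5,"wx": 0,"wy": 0,"wz": 0,"claw": 1}
    - {"tx": 0,"ty": 0,"tz": -3,"wx": 0,"wy": 0,"wz": 0,"claw": 1}
    - {"tx": 0,"ty": 0,"tz": -2,"wx": 0,"wy": 0,"wz": 0,"claw": 1}
    - {"tx": 0,"ty": 0,"tz": 0,"wx": 0,"wy": 0,"wz": 0,"claw": 1}

```text
clock: 3.2
tcp_pos: [0.4936, 0.0821, 0.0399]
orientation: [-0.001, 0.793, 0.609, -0.002]
wrist_force: [0.2, -0.4, 0.7]
finger_gap: 0.0002
grip_force: 0.0
```

Emit:
carry_out:
  moves:
    - {"tx": 0.26,"ty": 0.97,"tz": 0,"wx": 0,"wy": 0,"wz": 0,"claw": 1}
    - {"tx": 0.13,"ty": 0.48,"tz": 0,"wx": 0,"wy": 0,"wz": 0,"claw": 1}
    - {"tx": 0.1,"ty": 0.39,"tz": 0,"wx": 0,"wy": 0,"wz": 0,"claw": 1}
    - {"tx": 0,"ty": 0,"tz": 0,"wx": 0,"wy": 0,"wz": 0,"claw": 1}

```text
clock: 3.7
tcp_pos: [0.5004, 0.1025, 0.0418]
orientation: [0.0, 0.792, 0.611, 0.0]
wrist_force: [0.0, -1.4, -0.1]
finger_gap: -0.0
grip_force: 0.0
```

Emit:
carry_out:
  moves:
    - {"tx": 0.08,"ty": 0.29,"tz": 0,"wx": 0,"wy": 0,"wz": 0,"claw": 1}
    - {"tx": 0.08,"ty": 0.29,"tz": 0,"wx": 0,"wy": 0,"wz": 0,"claw": 1}
    - {"tx": 0.08,"ty": 0.29,"tz": 0,"wx": 0,"wy": 0,"wz": 0,"claw": 1}
    - {"tx": 0.08,"ty": 0.29,"tz": 0,"wx": 0,"wy": 0,"wz": 0,"claw": 1}

```text
clock: 4.2
tcp_pos: [0.503, 0.1132, 0.0413]
orientation: [0.0, 0.792, 0.61, -0.001]
wrist_force: [-1.1, -4.1, 2.6]
finger_gap: 0.0001
grip_force: 2.1
```

Emit:
carry_out:
  moves:
    - {"tx": 0.08,"ty": 0.29,"tz": 0,"wx": 0,"wy": 0,"wz": 0,"claw": 1}
    - {"tx": 0.08,"ty": 0.29,"tz": 0,"wx": 0,"wy": 0,"wz": 0,"claw": 1}
    - {"tx": 0.08,"ty": 0.29,"tz": 0,"wx": 0,"wy": 0,"wz": 0,"claw": 1}

```text
clock: 4.58
tcp_pos: [0.5054, 0.1221, 0.0413]
orientation: [0.0, 0.792, 0.61, -0.0]
wrist_force: [-3.4, -5.4, 4.1]
finger_gap: -0.0003
grip_force: 2.8
```

Emit:
carry_out:
  moves:
    - {"tx": 0.08,"ty": 0.29,"tz": 0,"wx": 0,"wy": 0,"wz": 0,"claw": 1}
    - {"tx": 0.08,"ty": 0.29,"tz": 0,"wx": 0,"wy": 0,"wz": 0,"claw": 1}

```text
clock: 4.82
tcp_pos: [0.5069, 0.1277, 0.0413]
orientation: [0.0, 0.792, 0.61, -0.001]
wrist_force: [-2.7, -5.9, 5.0]
finger_gap: -0.0002
grip_force: 3.1
```

Emit:
carry_out:
  moves:
    - {"tx": 0.05,"ty": 0.19,"tz": 0,"wx": 0,"wy": 0,"wz": 0,"claw": 1}
    - {"tx": 0,"ty": 0,"tz": 0,"wx": 0,"wy": 0,"wz": 0,"claw": 1}

```text
clock: 5.08
tcp_pos: [0.5074, 0.1295, 0.0413]
orientation: [0.0, 0.792, 0.61, -0.001]
wrist_force: [-2.2, -6.5, 3.9]
finger_gap: -0.0001
grip_force: 3.2
```

Emit:
carry_out:
  moves:
    - {"tx": 0.05,"ty": 0.19,"tz": 0,"wx": 0,"wy": 0,"wz": 0,"claw": 1}
    - {"tx": 0,"ty": 0,"tz": 0,"wx": 0,"wy": 0,"wz": 0,"claw": 1}

```text
clock: 5.32
tcp_pos: [0.5078, 0.1313, 0.0413]
orientation: [0.0, 0.792, 0.61, -0.001]
wrist_force: [-3.2, -5.9, 4.3]
finger_gap: -0.0003
grip_force: 3.3
```

Emit:
carry_out:
  moves:
    - {"tx": 0.05,"ty": 0.19,"tz": 0,"wx": 0,"wy": 0,"wz": 0,"claw": 1}
    - {"tx": 0,"ty": 0,"tz": 0,"wx": 0,"wy": 0,"wz": 0,"claw": 1}

```text
clock: 5.58
tcp_pos: [0.5083, 0.1332, 0.0413]
orientation: [0.0, 0.792, 0.61, -0.001]
wrist_force: [-2.6, -6.1, 4.7]
finger_gap: -0.0003
grip_force: 3.5
```

Emit:
carry_out:
  moves:
    - {"tx": 0.04,"ty": 0.15,"tz": 0,"wx": 0,"wy": 0,"wz": 0,"claw": 1}
    - {"tx": 0,"ty": 0,"tz": 0,"wx": 0,"wy": 0,"wz": 0,"claw": 1}

```text
clock: 5.82
tcp_pos: [0.5087, 0.1346, 0.0414]
orientation: [0.001, 0.792, 0.61, -0.001]
wrist_force: [-2.3, -7.1, 5.0]
finger_gap: 0.0002
grip_force: 3.6
```

Emit:
carry_out:
  moves:
    - {"tx": 0.04,"ty": 0.15,"tz": 0,"wx": 0,"wy": 0,"wz": 0,"claw": 1}
    - {"tx": 0,"ty": 0,"tz": 0,"wx": 0,"wy": 0,"wz": 0,"claw": 1}

```text
clock: 6.08
tcp_pos: [0.5087, 0.1347, 0.0414]
orientation: [0.001, 0.793, 0.61, -0.002]
wrist_force: [-3.5, -11.8, 5.9]
finger_gap: 0.0004
grip_force: 6.0
```

Home stop reached: the force jumped and the motion stopped. Now I'll back off and look.

Emit:
carry_out:
  moves:
    - {"tx": -0.15,"ty": -0.58,"tz": 0,"wx": 0,"wy": 0,"wz": 0,"claw": 1}
    - {"tx": -0.2,"ty": -0.77,"tz": 0,"wx": 0,"wy": 0,"wz": 0,"claw": 1}
    - {"tx": -0.3,"ty": -1.16,"tz": 0,"wx": 0,"wy": 0,"wz": 0,"claw": 1}
    - {"tx": -0.4,"ty": -1.54,"tz": 0,"wx": 0,"wy": 0,"wz": 0,"claw": 1}
    - {"tx": -0.2,"ty": -0.77,"tz": 0,"wx": 0,"wy": 0,"wz": 0,"claw": 1}
    - {"tx": 0,"ty": 0,"tz": 5,"wx": 0,"wy": 0,"wz": 0,"claw": 1}
    - {"tx": 0,"ty": 0,"tz": 6,"wx": 0,"wy": 0,"wz": 0,"claw": 1}
    - {"tx": 0,"ty": 0,"tz": 6,"wx": 0,"wy": 0,"wz": 0,"claw": 1}

```text
clock: 7.08
tcp_pos: [0.497, 0.0886, 0.213]
orientation: [-0.0, 0.792, 0.61, 0.001]
wrist_force: [1.0, -0.5, -0.0]
finger_gap: -0.0001
grip_force: 0.0
```

Emit:
carry_out:
  moves:
    - {"tx": 0.7,"ty": 2.7,"tz": 3,"wx": 0,"wy": 0,"wz": 0,"claw": -1}
    - {"tx": 1.0,"ty": 3.9,"tz": 0,"wx": 0,"wy": 0,"wz": 0,"claw": -1}
    - {"tx": 1.0,"ty": 3.9,"tz": 0,"wx": 0,"wy": 0,"wz": 0,"claw": -1}
    - {"tx": 0,"ty": 0,"tz": 0,"wx": 0,"wy": 0,"wz": 0,"claw": -1}
    - {"tx": 0,"ty": 0,"tz": 0,"wx": 0,"wy": 0,"wz": 0,"claw": -1}

```text
clock: 7.7
tcp_pos: [0.5238, 0.1933, 0.241]
orientation: [-0.0, 0.792, 0.61, -0.0]
wrist_force: [0.5, -1.0, -0.7]
finger_gap: 0.0855
grip_force: 0.0
```

```bash
python3 - <<'E'
from h import *
d=wrist(); seg(d); cv2.imwrite('pics/w2.png',d['image'])
o=save(['scene','top']); print('scene');seg(o['scene']); print('top'); seg(o['top'])
E
```

```text
red [304 236  35   6 162] z [0.061 0.062 0.064] top [0.5029 0.1224 0.0624] [505. 122.] [ 7. 38.] 74.7 rect [505. 122.] [ 7. 38.] 74.7
plate [ 153    0   56   80 1774] z [0.002 0.005 0.01 ] top [0.4103 0.3495 0.0078] [410. 360.] [72. 46.] 85.6 rect [408. 362.] [75. 49.] 85.6
plate [ 293   45   58  113 4635] z [0.001 0.006 0.012] top [0.5319 0.227  0.0113] [540. 257.] [118.  58.] 75.3 rect [541. 257.] [122.  62.] 75.1
plate [ 131  110   76  141 2135] z [0.006 0.008 0.01 ] top [0.3434 0.2218 0.0077] [343. 210.] [178.  37.] 88.6 rect [342. 208.] [182.  37.] 87.7
plate [312 162  19  34 368] z [0.011 0.013 0.014] top [0.5196 0.1766 0.0127] [519. 175.] [41. 22.] 75.3 rect [519. 175.] [41. 22.] 75.3
plate [505 228  24  54 711] z [0.005 0.01  0.014] top [0.7352 0.0064 0.012 ] [736.   9.] [27. 79.] 0.1 rect [736.   9.] [27. 79.] 0.1
scene
yellow [397 239  13  31 164] z [0.02  0.067 0.078] top [0.5463 0.2658 0.0759] [545. 266.] [32. 15.] 74.1 rect [545. 266.] [33. 15.] 74.1
red [357 209  16  22 205] z [0.019 0.047 0.065] top [0.507  0.1225 0.0625] [507. 122.] [ 8. 38.] 76.9 rect [508. 123.] [ 9
[... 1712 characters left out ...]
 [292 129  33  11 238] z [0.002 0.009 0.013] top [0.7344 0.0088 0.0112] [735.   9.] [77. 27.] 89.5 rect [736.   9.] [77. 28.] 89.7
plate [444 160  32  31 752] z [0.004 0.008 0.012] top [ 0.6228 -0.345   0.0096] [ 623. -345.] [71. 72.] 68.7 rect [ 624. -345.] [72. 73.] 56.6
plate [ 385  187   41   41 1224] z [0.007 0.011 0.014] top [ 0.5499 -0.211   0.0115] [ 550. -211.] [93. 95.] 87.2 rect [ 550. -211.] [93. 96.] 84.8
plate [197 204  35  32 382] z [-0.001  0.005  0.012] top [0.536  0.229  0.0096] [534. 231.] [60. 57.] 78.4 rect [534. 233.] [68. 61.] 75.2
plate [206 297  56  14 440] z [0.002 0.006 0.011] top [0.3422 0.1794 0.0074] [342. 184.] [123.  28.] 88.7 rect [343. 184.] [123.  28.] 87.5
```

View pics/w2.png

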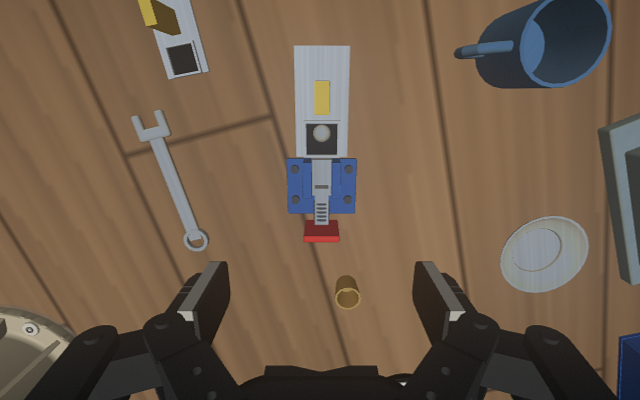

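The ball sits in the pocket (321,133) and the slide and tab are back at rest. Next I'll measure the fin top in this wrist view.

```bash
python3 - <<'E'
from h import *
d=wrist(); P=cloud(d)
hsv=cv2.cvtColor(d['image'],cv2.COLOR_BGR2HSV);H,S,V=[hsv[...,i].astype(int) for i in range(3)]
m=np.zeros((400,640),bool); m[70:125,300:345]=1
m&=(H>15)&(H<35)&(S>120)&(P[...,2]>.02); q=P[m]; t=q[q[:,2]>.068]
print(m.sum(),np.percentile(q[:,2],[2,50,98]),t.mean(0),cv2.minAreaRect((t[:,:2]*1000).astype(np.float32)))
m=np.zeros((400,640),bool); m[120:158,300:345]=1; m&=(P[...,2]>.016)&(P[...,2]<.05); q=P[m]; print('ball',len(q),q[q[:,2]>.02].mean(0),q[:,2].max())
m=np.zeros((400,640),bool); m[120:158,303:341]=1; m&=(V<70); q=P[m]; print('pocket',cv2.minAreaRect((q[:,:2]*1000).astype(np.float32)))
E
```

```text
476 [0.07426385 0.07574328 0.07724754] [0.54349081 0.26570774 0.07833969] ((543.1153564453125, 265.6435852050781), (28.86592674255371, 12.972126960754395), 74.99272918701172)
ball 247 [0.53271353 0.22798214 0.02314496] 0.026747646883634235
pocket ((535.7716674804688, 237.14501953125), (71.51824951171875, 34.79806137084961), 74.38921356201172)
```

Emit:
carry_out:
  moves:
    - {"tx": 0.95,"ty": 3.6,"tz": 0,"wx": 0,"wy": 0,"wz": 0,"claw": -1}
    - {"tx": 1.0,"ty": 3.64,"tz": 0,"wx": 0,"wy": 0,"wz": 0,"claw": -1}
    - {"tx": 0,"ty": 0,"tz": -3,"wx": 0,"wy": 0,"wz": 0,"claw": -1}
    - {"tx": 0,"ty": 0,"tz": -5,"wx": 0,"wy": 0,"wz": 0,"claw": -1}
    - {"tx": 0,"ty": 0,"tz": -3,"wx": 0,"wy": 0,"wz": 0,"claw": -1}
    - {"tx": 0,"ty": 0,"tz": 0,"wx": 0,"wy": 0,"wz": 0,"claw": -1}
    - {"tx": 0,"ty": 0,"tz": 0,"wx": 0,"wy": 0,"wz": 0,"claw": -1}

```text
clock: 8.78
tcp_pos: [0.5444, 0.2658, 0.1328]
orientation: [0.0, 0.792, 0.61, 0.001]
wrist_force: [-0.4, -0.1, 0.5]
finger_gap: 0.0853
grip_force: 0.0
```

Emit:
carry_out:
  moves:
    - {"tx": -0.1,"ty": 0,"tz": -3,"wx": 0,"wy": 0,"wz": 0,"claw": -1}
    - {"tx": 0,"ty": 0,"tz": -3,"wx": 0,"wy": 0,"wz": 0,"claw": -1}
    - {"tx": 0,"ty": 0,"tz": -2.5,"wx": 0,"wy": 0,"wz": 0,"claw": -1}
    - {"tx": 0,"ty": 0,"tz": -1.4,"wx": 0,"wy": 0,"wz": 0,"claw": -1}
    - {"tx": 0,"ty": 0,"tz": 0,"wx": 0,"wy": 0,"wz": 0,"claw": -1}
    - {"tx": 0,"ty": 0,"tz": 0,"wx": 0,"wy": 0,"wz": 0,"claw": 0}
    - {"tx": 0,"ty": 0,"tz": 0,"wx": 0,"wy": 0,"wz": 0,"claw": 0.4}
    - {"tx": 0,"ty": 0,"tz": 0,"wx": 0,"wy": 0,"wz": 0,"claw": 0.5}
  newtons: 30

```text
clock: 9.78
tcp_pos: [0.543, 0.2661, 0.0331]
orientation: [0.0, 0.792, 0.61, 0.001]
wrist_force: [0.4, -0.1, 0.8]
finger_gap: 0.0323
grip_force: 0.0
```

Emit:
carry_out:
  moves:
    - {"tx": 0,"ty": 0,"tz": 0,"wx": 0,"wy": 0,"wz": 0,"claw": 0.6}
    - {"tx": 0,"ty": 0,"tz": 0,"wx": 0,"wy": 0,"wz": 0,"claw": 0.65}
    - {"tx": 0,"ty": 0,"tz": 0,"wx": 0,"wy": 0,"wz": 0,"claw": 0.7}
    - {"tx": 0,"ty": 0,"tz": 0,"wx": 0,"wy": 0,"wz": 0,"claw": 0.8}
    - {"tx": 0,"ty": 0,"tz": 0,"wx": 0,"wy": 0,"wz": 0,"claw": 1}
    - {"tx": 0,"ty": 0,"tz": 0,"wx": 0,"wy": 0,"wz": 0,"claw": 1}
    - {"tx": 0,"ty": 0,"tz": 0,"wx": 0,"wy": 0,"wz": 0,"claw": 1}
  newtons: 40

```text
clock: 10.65
tcp_pos: [0.5429, 0.266, 0.0326]
orientation: [0.0, 0.792, 0.61, 0.0]
wrist_force: [2.4, 0.3, 2.6]
finger_gap: 0.0137
grip_force: 39.1
```

Emit:
carry_out:
  moves:
    - {"tx": 0,"ty": 0,"tz": 0,"wx": 0,"wy": 0,"wz": 0,"claw": 1}
    - {"tx": 0,"ty": 0,"tz": 0,"wx": 0,"wy": 0,"wz": 0,"claw": 1}
  newtons: 70

```text
clock: 10.9
tcp_pos: [0.5429, 0.266, 0.0326]
orientation: [0.0, 0.792, 0.61, 0.0]
wrist_force: [2.4, 0.2, 3.6]
finger_gap: 0.0129
grip_force: 68.6
```

Gripped. Now a gentle lift, and a check.

Emit:
carry_out:
  moves:
    - {"tx": 0,"ty": 0,"tz": 0.3,"wx": 0,"wy": 0,"wz": 0,"claw": 1}
    - {"tx": 0,"ty": 0,"tz": 0.7,"wx": 0,"wy": 0,"wz": 0,"claw": 1}
    - {"tx": 0,"ty": 0,"tz": 1.2,"wx": 0,"wy": 0,"wz": 0,"claw": 1}
    - {"tx": 0,"ty": 0,"tz": 1.8,"wx": 0,"wy": 0,"wz": 0,"claw": 1}
    - {"tx": 0,"ty": 0,"tz": 2.2,"wx": 0,"wy": 0,"wz": 0,"claw": 1}
    - {"tx": 0,"ty": 0,"tz": 2.2,"wx": 0,"wy": 0,"wz": 0,"claw": 1}
    - {"tx": 0,"ty": 0,"tz": 1.6,"wx": 0,"wy": 0,"wz": 0,"claw": 1}
    - {"tx": 0,"ty": 0,"tz": 1.0,"wx": 0,"wy": 0,"wz": 0,"claw": 1}

```text
clock: 11.9
tcp_pos: [0.5428, 0.2661, 0.1436]
orientation: [0.0, 0.792, 0.61, 0.001]
wrist_force: [-0.6, -0.1, -2.3]
finger_gap: 0.0132
grip_force: 68.3
```

Emit:
carry_out:
  moves:
    - {"tx": 0,"ty": 0,"tz": 0.2,"wx": 0,"wy": 0,"wz": 0,"claw": 1}
    - {"tx": 0,"ty": 0,"tz": 0,"wx": 0,"wy": 0,"wz": 0,"claw": 1}

```text
clock: 12.15
tcp_pos: [0.5422, 0.2658, 0.1438]
orientation: [-0.0, 0.792, 0.61, -0.0]
wrist_force: [-0.3, -0.4, -2.8]
finger_gap: 0.0132
grip_force: 68.3
```

```bash
python3 - <<'E'
from h import *
d=wrist(); o=save(['scene','top']); a=d['image'];
cv2.imwrite('pics/l1.png',np.vstack([cv2.resize(a,(480,300)),cv2.resize(o['scene']['image'][160:310,300:540],(480,300))]))
for c in (d,o['scene'],o['top']):
    P=cloud(c); hsv=cv2.cvtColor(c['image'],cv2.COLOR_BGR2HSV)
    m=(hsv[...,1]<60)&(hsv[...,2]>120)&(abs(P[...,0]-.541)<.1)&(abs(P[...,1]-.258)<.09)&(P[...,2]>.07)&(P[...,2]<.14)
    m=cv2.erode(m.astype(np.uint8),np.ones((3,3)))>0
    q=P[m]
    if len(q)<30: print('few');continue
    zm=np.median(q[:,2]); q=q[abs(q[:,2]-zm)<.005]
    A=np.c_[q[:,:2]-q[:,:2].mean(0),np.ones(len(q))]; print(len(q),zm,np.linalg.lstsq(A,q[:,2],rcond=None)[0])
E
```

```text
9342 0.1168712125075961 [ 0.00100617 -0.00089199  0.11688064]
449 0.1171265603199051 [ 0.00187501 -0.00726447  0.11713377]
346 0.11526016111745052 [-0.0039164  -0.01206681  0.1150517 ]
```

View pics/l1.png

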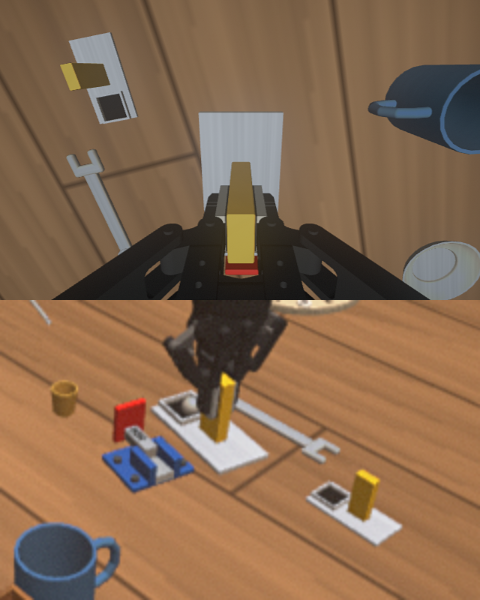

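The tray is level (slopes under 0.012), the ball is in the pocket (lower picture at (188,405)), and the underside is about 0.111 m up. I'll carry it gently to TCP (0.5625, -0.166).

Emit:
carry_out:
  moves:
    - {"tx": 0,"ty": -0.3,"tz": 0,"wx": 0,"wy": 0,"wz": 0,"claw": 1}
    - {"tx": 0,"ty": -0.6,"tz": 0,"wx": 0,"wy": 0,"wz": 0,"claw": 1}
    - {"tx": 0.05,"ty": -1.0,"tz": 0,"wx": 0,"wy": 0,"wz": 0,"claw": 1}
    - {"tx": 0.05,"ty": -1.4,"tz": 0,"wx": 0,"wy": 0,"wz": 0,"claw": 1}
    - {"tx": 0.1,"ty": -1.8,"tz": 0,"wx": 0,"wy": 0,"wz": 0,"claw": 1}
    - {"tx": 0.1,"ty": -2.2,"tz": 0,"wx": 0,"wy": 0,"wz": 0,"claw": 1}
    - {"tx": 0.1,"ty": -2.4,"tz": 0,"wx": 0,"wy": 0,"wz": 0,"claw": 1}
    - {"tx": 0.1,"ty": -2.4,"tz": 0,"wx": 0,"wy": 0,"wz": 0,"claw": 1}

```text
clock: 13.3
tcp_pos: [0.5475, 0.1431, 0.1444]
orientation: [0.0, 0.792, 0.61, 0.0]
wrist_force: [0.3, -0.3, -1.7]
finger_gap: 0.0133
grip_force: 68.3
```

Emit:
carry_out:
  moves:
    - {"tx": 0.12,"ty": -2.4,"tz": 0,"wx": 0,"wy": 0,"wz": 0,"claw": 1}
    - {"tx": 0.12,"ty": -2.4,"tz": 0,"wx": 0,"wy": 0,"wz": 0,"claw": 1}
    - {"tx": 0.12,"ty": -2.4,"tz": 0,"wx": 0,"wy": 0,"wz": 0,"claw": 1}
    - {"tx": 0.12,"ty": -2.4,"tz": 0,"wx": 0,"wy": 0,"wz": 0,"claw": 1}
    - {"tx": 0.12,"ty": -2.4,"tz": 0,"wx": 0,"wy": 0,"wz": 0,"claw": 1}
    - {"tx": 0.12,"ty": -2.4,"tz": 0,"wx": 0,"wy": 0,"wz": 0,"claw": 1}
    - {"tx": 0.12,"ty": -2.4,"tz": 0,"wx": 0,"wy": 0,"wz": 0,"claw": 1}
    - {"tx": 0.12,"ty": -2.4,"tz": 0,"wx": 0,"wy": 0,"wz": 0,"claw": 1}

```text
clock: 14.3
tcp_pos: [0.5567, -0.0489, 0.1445]
orientation: [0.0, 0.792, 0.61, 0.0]
wrist_force: [0.5, -0.1, -2.7]
finger_gap: 0.0133
grip_force: 68.3
```

Emit:
carry_out:
  moves:
    - {"tx": 0.1,"ty": -2.4,"tz": 0,"wx": 0,"wy": 0,"wz": 0,"claw": 1}
    - {"tx": 0.1,"ty": -2.2,"tz": 0,"wx": 0,"wy": 0,"wz": 0,"claw": 1}
    - {"tx": 0.1,"ty": -1.8,"tz": 0,"wx": 0,"wy": 0,"wz": 0,"claw": 1}
    - {"tx": 0.1,"ty": -1.5,"tz": 0,"wx": 0,"wy": 0,"wz": 0,"claw": 1}
    - {"tx": 0.05,"ty": -1.2,"tz": 0,"wx": 0,"wy": 0,"wz": 0,"claw": 1}
    - {"tx": 0,"ty": -0.9,"tz": 0,"wx": 0,"wy": 0,"wz": 0,"claw": 1}
    - {"tx": 0,"ty": -0.6,"tz": 0,"wx": 0,"wy": 0,"wz": 0,"claw": 1}
    - {"tx": 0,"ty": -0.4,"tz": 0,"wx": 0,"wy": 0,"wz": 0,"claw": 1}

```text
clock: 15.3
tcp_pos: [0.5616, -0.1571, 0.1443]
orientation: [-0.0, 0.792, 0.61, 0.0]
wrist_force: [-0.1, 0.0, -1.8]
finger_gap: 0.013
grip_force: 68.3
```

Emit:
carry_out:
  moves:
    - {"tx": 0,"ty": -0.1,"tz": 0,"wx": 0,"wy": 0,"wz": 0,"claw": 1}
    - {"tx": 0,"ty": 0,"tz": 0,"wx": 0,"wy": 0,"wz": 0,"claw": 1}
    - {"tx": 0,"ty": 0,"tz": 0,"wx": 0,"wy": 0,"wz": 0,"claw": 1}

```text
clock: 15.68
tcp_pos: [0.5616, -0.1578, 0.1443]
orientation: [-0.0, 0.792, 0.61, 0.0]
wrist_force: [-0.2, -0.9, -1.7]
finger_gap: 0.0131
grip_force: 68.3
```

Emit:
carry_out:
  moves:
    - {"tx": 0.05,"ty": -0.2,"tz": 0,"wx": 0,"wy": 0,"wz": 0,"claw": 1}
    - {"tx": 0.05,"ty": -0.3,"tz": 0,"wx": 0,"wy": 0,"wz": 0,"claw": 1}
    - {"tx": 0,"ty": -0.2,"tz": 0,"wx": 0,"wy": 0,"wz": 0,"claw": 1}
    - {"tx": 0,"ty": -0.1,"tz": 0,"wx": 0,"wy": 0,"wz": 0,"claw": 1}
    - {"tx": 0,"ty": 0,"tz": 0,"wx": 0,"wy": 0,"wz": 0,"claw": 1}
    - {"tx": 0,"ty": 0,"tz": 0,"wx": 0,"wy": 0,"wz": 0,"claw": 1}
    - {"tx": 0,"ty": 0,"tz": 0,"wx": 0,"wy": 0,"wz": 0,"claw": 1}
    - {"tx": 0,"ty": 0,"tz": 0,"wx": 0,"wy": 0,"wz": 0,"claw": 1}

```text
clock: 16.68
tcp_pos: [0.5626, -0.166, 0.1444]
orientation: [0.0, 0.792, 0.61, 0.0]
wrist_force: [0.1, 0.1, -2.6]
finger_gap: 0.0134
grip_force: 68.3
```

```bash
python3 - <<'E'
from h import *
print(env.get_state()['tcp_pos'])
o=save(['scene','top']); d=wrist()
for n,c in (('w',d),('scene',o['scene']),('top',o['top'])):
    P=cloud(c); hsv=cv2.cvtColor(c['image'],cv2.COLOR_BGR2HSV)
    near=(abs(P[...,0]-.56)<.1)&(abs(P[...,1]+.17)<.1)
    m=(hsv[...,1]<60)&(hsv[...,2]>110)&near&(P[...,2]>.09)&(P[...,2]<.14)
    q=P[cv2.erode(m.astype(np.uint8),np.ones((3,3)))>0]
    if len(q)>30:
        zm=np.median(q[:,2]); q=q[abs(q[:,2]-zm)<.004]
        A=np.c_[q[:,:2]-q[:,:2].mean(0),np.ones(len(q))]; print(n,len(q),zm,np.linalg.lstsq(A,q[:,2],rcond=None)[0],cv2.minAreaRect((q[:,:2]*1000).astype(np.float32)))
    k=near&(hsv[...,2]<75)&(P[...,2]>.105)&(P[...,2]<.125)
    q=P[k]
    if len(q): print(n,'pocket dark',len(q),q.mean(0),cv2.minAreaRect((q[:,:2]*1000).astype(np.float32)))
cv2.imwrite('pics/f1.png',np.vstack([cv2.resize(o['scene']['image'][110:230,160:360],(480,288)),cv2.resize(o['top']['image'][140:260,300:500],(480,288))]))
E
```

```text
[ 0.5626258  -0.16599143  0.14435736]
w 9419 0.11751052789363509 [0.00241258 0.00098153 0.11750612] ((565.4859008789062, -152.78224182128906), (75.36739349365234, 59.18513488769531), 74.98959350585938)
scene 242 0.11838050134724909 [ 0.00068213 -0.00412596  0.11839337] ((563.7767333984375, -170.46383666992188), (115.71040344238281, 53.561824798583984), 75.09063720703125)
scene pocket dark 9 [ 0.55879186 -0.21873297  0.11900322] ((558.7988891601562, -217.9949951171875), (19.80291748046875, 3.2503397464752197), 79.26998901367188)
```

View pics/f1.png

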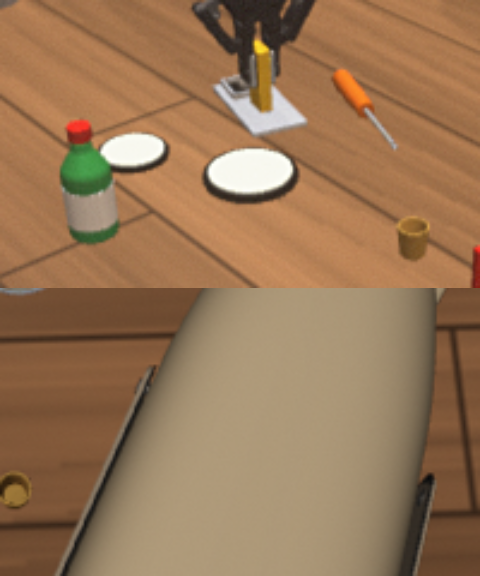

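The scene shows the tray held level above the large disc, with the cup and bottle untouched. I need a zoom to confirm the ball at about (236,85) of the crop.

```bash
python3 - <<'E'
from h import *
d=read_camera('scene'); cv2.imwrite('pics/f2.png',cv2.resize(d['image'][125:170,235:300],None,fx=8,fy=8,interpolation=2))
T=d['camera_from_world']
for n,p in (('pocket',(.5506,-.2115,.127)),('disc',(.5505,-.2115,.012))):
    c=T[:3,:3]@p+T[:3,3]; print(n,c[0]/c[2]*d['fx']+d['cx'],c[1]/c[2]*d['fy']+d['cy'])
s=env.get_state();print(s['clock'],abs(s['qvel']).max())
E
```

```text
pocket 261.98752256407874 143.27046660576983
disc 264.4256227936276 180.8222541474723
16.875 0.002575014222583179
```

View pics/f2.png

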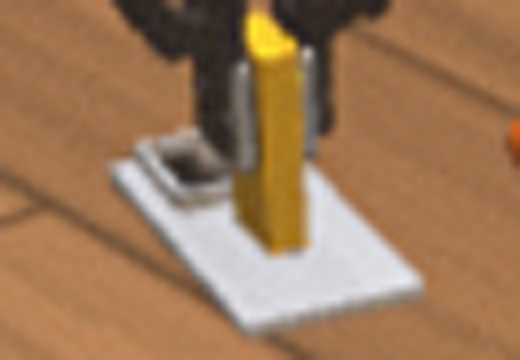

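```bash
python3 - <<'E'
from h import *
d=read_camera('scene'); P=cloud(d); u=np.array([.2554,.9668]);v=np.array([-.9668,.2554])
np.set_printoptions(linewidth=200)
r=P[138:154,250:272]; q=(r[...,:2]-[.5506,-.2115])
print('z mm'); print((r[...,2]*1000).round().astype(int))
print('gray'); print(cv2.cvtColor(d['image'],cv2.COLOR_BGR2GRAY)[138:154,250:272]); 
print('u mm');print((q@u*1000).round().astype(int))
E
```

```text
z mm
[[  5   3   3   0   1   3   2   1   2   3 166 170 170 169 170 170 170 170 169 170 170 168]
 [  1   1  -2   0   4   2   0   5   1   0 165 168 167 164 165 167 166 169 169 168 167 162]
 [  2   3   1   2   2   3   3   3   2   4 159 163 164 162 165 162 163 163 165 163 164 164]
 [  4   4   3   2   3   1   0   1 124 124 158 160 163 160 162 160 162 162 163 162 161 161]
 [  3   2   2   4 125 124 124 121 122 135 135 156 160 158 159 158 158 158 160 159 160 159]
 [  0   2 124 123 122 123 121 118 119 131 131 151 155 154 155 157 156 155 156 157 154 154]
 [  2   2 122 124 119 121 118 120 119 130 130 130 154 152 153 154 153 151 154 153 151 152]
 [117 118 118 123 125 118 120 118 119 124 129 129 130 129 148 151 150 149 151 149 148 149]
 [117 118 120 120 123 125 120 119 119 119 126 126 124 126 146 149 144 146 149 149 146 148]
 [120 116 118 117 121 124 124 121 118 119 117 119 123 124 134 137 141 144 146 144 145 144]
 [118 118 117 118 119 122 126 124 119 124 123 124 123 125 132 134 138 141 145 143 142 140]
 [  4 116 116 120 119 118 121 124 123 124 123 121 123 121 126 132 131 135 140 139 138 140]
 [ 
[... 2937 characters left out ...]
   62   60   61   62]
 [  -5   -5   -4   -1    0    8   16   14    6   17   16   19   17   23   36   41   49   56   64   62   62   59]
 [-212   -3   -1    6    7    6   13   19   18   21   21   19   22   20   31   43   43   51   61   61   59   63]
 [-212    0    2    9    9    9   14   20   19   19   23   18   22   17   35   42   50   58   60   63   60   62]
 [-200 -200    2   16   17   13   20   21   23   19   21   28   22   30   34   39   51   53   59   64   59   59]
 [-193 -196 -191   14   24   21   25   25   26   30   25   29   32   30   30   40   46   56   61   64   60   59]
 [-189 -190 -188 -188   21   27   30   29   29   33   34   34   38   38   37   41   45   52   60   61   63   60]]
```

Depth shows a dome of up to 135 mm over the pocket floor (about 118 mm), so the ball is in the pocket. The rim runs from about -22 to +21 mm around the disc's middle, so the pocket is centred. I'll hand in.

```bash
python3 -c "
from workcell import env
print(env.hand_in())"
```

```text
the job is handed in; nothing more can be done
None
```

The job is handed in (no verdict came back): the tab was pressed home and sprang back, and the arm is holding the tray level and still with the ball in its pocket, centred over the large disc, its underside about 10 cm above it.

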